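# Put the espresso tools back in their docks

### The job

Put the espresso tools away: take the pile apart and stand the wooden-handled tamper upright in the well of the round walnut dock, the blue leveller right way up in the wider well of the square walnut dock, and the bare dosing funnel over the steel post of its dock, each resting fully home. Press the coffee brush down into the two spring clips with the middle of its handle between them, until it snaps fully home, bristles either way round. Knock nothing over and leave the mug and the drinking glass where they are.

Things in the scene. Friction and masses are not known exactly. Their poses are not given: they have to be found in the camera images.
- tamper_handle (a point): Coffee tamper: steel foot 51 mm across under a round wooden handle, 86 mm high in all; at the start it stands on top of the pile. The point is on its upright axis in the thickest part of the handle (39 mm across), 61 mm above its underside. z along its axis, up.
- leveller_mid (a point): Coffee leveller: flat steel puck 51 mm across and 14 mm high under a blue grooved collar 64 mm across and 26 mm high, 40 mm in all. At the start its puck sits inside the bore of the funnel, so lift it straight up by 20 mm or more. The point is on its axis at mid-height of the blue collar, 27 mm above its underside; grip the collar there or higher. z up.
- funnel_mid (a point): Dosing funnel: open aluminium tube, outside 59 mm, bore 54 mm, 44 mm high, with a flat flange 76 mm across and 3 mm thick round its foot; at the bottom of the pile, on the worktop. The point is on its axis, 29 mm above its lower edge; grip it round the outside there or higher. z up along its axis.
- brush_mid (a point): Coffee brush lying on the worktop: round wooden handle 15 mm thick and 100 mm long along x, then a brass ferrule and bristles 26 mm wide and 16 mm thick at its +x end, which reaches 84 mm from the point; the handle ends 58 mm from it on the other side. The point is the middle of the handle on its axis, 8 mm above its underside; grip across the handle there.
- tamper_well (a point): Dock of the tamper: round walnut plate, 92 mm across, 8 mm high, fixed, with a round well 68 mm wide and 5 mm deep with a black floor. The point is the centre of the well's floor, 3 mm above the worktop. z up.
- leveller_well (a point): Dock of the leveller: square walnut plate, 98 mm, 8 mm high, fixed, with a round well 80 mm wide and 5 mm deep with a cork floor. The point is the centre of the well's floor, 3 mm above the worktop. z up.
- funnel_seat (a point): Dock of the dosing funnel: round walnut plate, 84 mm across and 8 mm high, fixed, with a steel post in the middle, 37 mm thick and 22 mm high above the plate, tapering at the top. The funnel stands on the plate round the post. The point is the centre of the plate's top, at the post's foot, 8 mm above the worktop. z up.
- clip_seat (a point): Brush holder, fixed: walnut base, two spring clips 31 mm either side of the middle along x, each 12 mm long (50 mm free between them for fingers). The point: where the middle of the handle's axis lies when home, half-way between the clips, 40 mm above the worktop; x along the seated handle. The jaws flare to 29 mm (64 mm up), narrow to 11.6 mm (47 mm up); press the handle straight down, 8 to 11 N, to a stop.
- mug: White mug with blue spots, 93 mm high, 92 mm wide and 127 mm with its handle, loose; leave it alone. Origin under its middle; the handle points to its -y.
- glass: Clear drinking glass, 81 mm across and 93 mm high, loose; leave it alone. Origin under its centre.
Things that resemble listed ones, but are neither listed nor needed, are in the scene too. What is shaped like the part that bears tamper_handle but green or red is not meant.

How it is judged:
By the outcome, as a careful person would: the job done as asked, in the order asked, and still so for the second after the job is handed in, with the robot touching nothing.
It also fails if it takes over 122 s, if anything falls off the work surface, if the arm or the gripper's body presses on something with over 40 N, if the wrist force passes 120 N, or if a joint passes its speed limit or range.

### The arm

A 6-joint arm with a two-finger parallel gripper is mounted at the origin on a cart in front of the work surface, level with it; the furniture and walls round the work are solid. World frame = base frame: x ahead of the robot, y to its left, z up, the work surface at z = 0. Lengths are in m, angles in rad, forces in N, time in s.
With the tool pointing down it reaches from about 0.375 to 0.9 m from the base axis. Payload 3.1 kg.
Tool frame: the origin (TCP) lies at the very end of the fingers, on their centre line; the grasp point (between the pads) lies 19 mm behind it (ctrl.grasp_offset is the distance from the TCP to the grasp point, in m); z points along the fingers, y is the direction in which the jaws open and shut (so a half turn about z gives the same grasp; the last joint's range is limited). The gripper opens to 87 mm and grips with 3 to 60 N. Pads are 19 mm wide; open, the fingers measure 117 mm over their backs; the gripper's body (75 mm by 190 mm) begins 51 mm behind the grasp point.
Start: joints at [-0.178, 0.527, 1.433, -0, 1.181, -0.178], TCP at [0.625, 0, 0.223] pointing down, gripper open.
Joint ranges: [-3.08, 3.08], [-0.75, 2.2], [0.22, 2.44], [-1.43, 4.57], [0, 2.65], [-2.85, 2.85]. Speed limits (rad/s): [2.79, 2.79, 3.14, 3.14, 3.14, 3.14].

### API

Orientations are given as a unit quaternion [x, y, z, w].
In Python, from cell import monitor, viewer, job, ctrl gives the robot as it stands.
- The arm moves only by the tool play_rows, never from a script. Its argument "targets" is a list of rows, each a list of 3 entries, a list of its own where there are three numbers: the gripper command: -1 is shut, 1 is fully open, values between are in proportion, then the shift along the tool's x, y, z normalised to -1 to 1, where 1 is 0.1 m, then the turn about the tool's z normalised to -1 to 1, where 1 is 90 degrees. In form: [[grip, [dx, dy, dz], spin], ...]. A call has 1 to 8 rows; each row is the pose to reach, as a shift and turn from the pose commanded when the call began, along the tool's axes at that moment; what a row does not reach only later rows make up. A row lasts 1/10 s, in which the tool goes at most 50 mm and 8.59 degrees, less where a joint would pass 70% of its speed; a pose out of reach is approached as far as the arm can. A call with a number of a shift or a turn outside -1 to 1 is refused whole. A call with a gripper value outside its range is refused whole. The fingers move at their own pace and stop on an object; "squeeze" is the grip in N (left out, the last holds). Time passes only in rows, so rows that repeat a pose let the fingers close. It gives the time, the measured TCP pose, the force and the opening at its end, in the units of the state.
- monitor.get_obs(): the state, without advancing time (a new reading comes with each control period).
- viewer.get_image(name): name is "scene" or "side" or "wrist"; returns a dict with "img" (400x640x3 uint8, red, green, blue), "mtx" (3x3 intrinsics, pixels), "eye" and "rotation" of the camera in the world; the wrist camera has in their place "T_tool_cam" (4x4, takes a point from camera to tool coordinates, whose origin is the TCP and whose axes are the flange's). Camera axes: x right, y up, looking along -z (the intrinsics and any distortion apply to the point x, -y, -z); pixel columns grow to the right and rows downward; lengths in m; the calibration is good to about 2 mm. A picture is of the moment at which its call begins: read the wrist's pose just before it. There is no depth.
- job.close_job(): hands the job in, once; it reports no verdict.
The state is a dict: "time_s": time; "joint_positions": joint angles; "joint_velocities": joint speeds; "joint_efforts": joint torques, N m; "tcp_pos": TCP position; "tcp_rot": TCP orientation; "wrist_force": force on the tool from outside, world axes, zero at the start; "ft_torque": the same for the moment, N m; "gripper_width": opening from 0.0 (shut) to 1.0 (fully open).
Only numpy, scipy, OpenCV 4.12 (cv2) and the standard library are available. Lean on these libraries where they do the work, as an engineer would, in place of code of your own. Each camera call takes 0.05 s, during which the arm holds its last target. There are 200 camera calls.

## Working session

There is one attempt and no reset: what is moved stays moved. The work goes in short steps, Python scripts to look and compute and a tool call to move; the robot and the scene stay as the last step left them, time stands still between calls to the robot, and variables do not carry over. Pictures are saved under pics/ and viewed, about 12 in all and at most 16, crops included, and the job is handed in when it is done.

Besides the shell and the picture viewer there is one more tool, called by a JSON object that holds its "fn" and its "kwargs", one argument or row to a line. play_rows: Moves the arm, as the interface text tells. Its arguments: {"type":"object","properties":{"targets":{"type":"array","items":{"type":"array"}},"squeeze":{"type":"number"}},"required":["targets"]}

```bash
ls; mkdir -p pics
python3 - <<'E'
from cell import monitor, viewer, job, ctrl
import cv2,numpy as np
o=monitor.get_obs();print(o['time_s'],o['tcp_pos'],o['tcp_rot'],o['gripper_width'],ctrl.grasp_offset)
for n in ["scene","side","wrist"]:
    d=viewer.get_image(n); np.savez(f"pics/{n}0.npz",**d); cv2.imwrite(f"pics/{n}0.png",d['img'][...,::-1])
    print(n,{k:np.round(v,3).tolist() for k,v in d.items() if k!='img'})
E
```

```text
pics
0.0 [6.24270181e-01 1.63540969e-04 2.21577668e-01] [ 7.07093574e-01  7.07119154e-01 -6.30120733e-04 -8.84539126e-04] 0.9988067985757572 0.0187
scene {'mtx': [[493.333, 0.0, 316.818], [0.0, 493.333, 199.208], [0.0, 0.0, 1.0]], 'eye': [0.098, -0.592, 0.977], 'rotation': [0.364, -0.083, -0.215, 0.903]}
side {'mtx': [[487.196, 0.0, 313.759], [0.0, 487.196, 199.972], [0.0, 0.0, 1.0]], 'eye': [0.296, -0.858, 0.722], 'rotation': [0.492, -0.035, -0.058, 0.868]}
wrist {'mtx': [[345.472, 0.0, 316.324], [0.0, 345.472, 199.412], [0.0, 0.0, 1.0]], 'T_tool_cam': [[-0.001, 0.961, 0.278, 0.077], [1.0, 0.001, -0.001, 0.0], [-0.001, 0.278, -0.961, -0.163], [0.0, 0.0, 0.0, 1.0]]}
```

View images.

View pics/scene0.png

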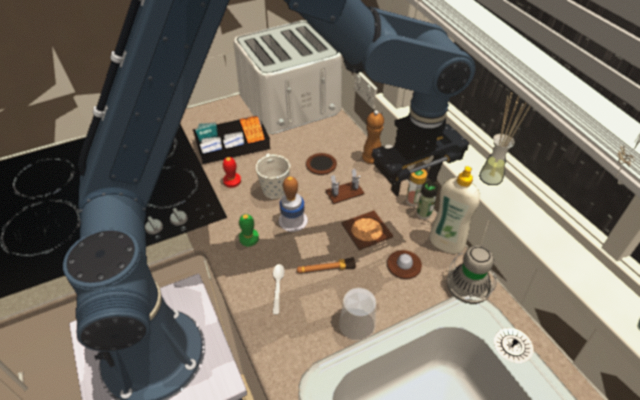

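View pics/side0.png

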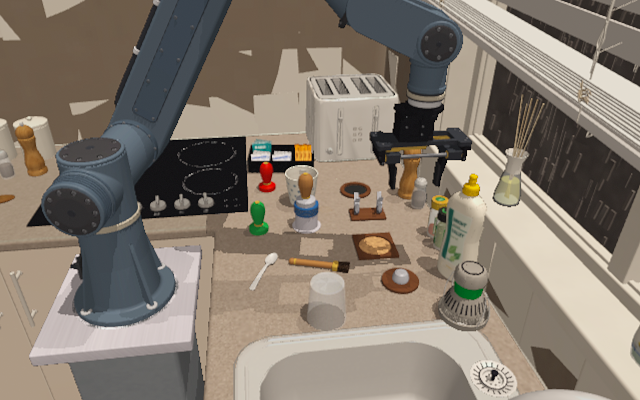

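View pics/wrist0.png

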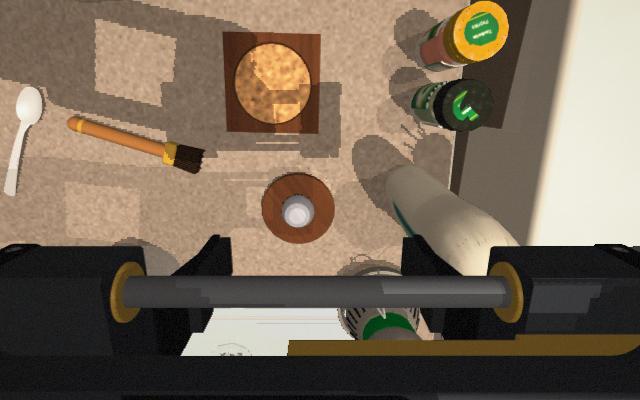

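```bash
cat > h.py <<'E'
import numpy as np,cv2
from scipy.spatial.transform import Rotation as R
from cell import monitor, viewer
def cam(d,obs=None):
    if 'eye' in d: return np.array(d['eye']),R.from_quat(d['rotation']).as_matrix()
    T=np.array(d['T_tool_cam']);Rt=R.from_quat(obs['tcp_rot']).as_matrix()
    return np.array(obs['tcp_pos'])+Rt@T[:3,3],Rt@T[:3,:3]
def ray(d,px,obs=None):
    e,Rc=cam(d,obs);K=np.array(d['mtx'])
    v=np.array([(px[0]-K[0,2])/K[0,0],-(px[1]-K[1,2])/K[1,1],-1.])
    return e,Rc@v
def onz(d,px,z,obs=None):
    e,v=ray(d,px,obs);return e+v*(z-e[2])/v[2]
def proj(d,P,obs=None):
    e,Rc=cam(d,obs);q=Rc.T@(np.array(P)-e);K=np.array(d['mtx'])
    return np.array([K[0,2]+K[0,0]*q[0]/-q[2],K[1,2]+K[1,1]*q[1]/q[2]])
def snap(n,f):
    o=monitor.get_obs();d=viewer.get_image(n);cv2.imwrite(f'pics/{f}.png',d['img'][...,::-1]);return d,o
def tri(r1,r2):
    A=np.stack([r1[1],-r2[1]],1);s=np.linalg.lstsq(A,r2[0]-r1[0],rcond=None)[0]
    a=r1[0]+s[0]*r1[1];b=r2[0]+s[1]*r2[1];return (a+b)/2,np.linalg.norm(a-b)
E
python3 - <<'E'
from h import *
import pickle
np.set_printoptions(precision=3,suppress=True)
s=dict(np.load('pics/scene0.npz'));d=dict(np.load('pics/side0.npz'));w=dict(np.load('pics/wrist0.npz'))
o=monitor.get_obs()
print(R.from_quat(s['rotation']).as_matrix())
for n,a,b,z in [('tamper handle',(290,187),(305,187),.131),('leveller',(291,205),(306,206),.057),('funnel flange',(293,219),(306,227),.002),
 ('tamperwell',(321,162),(355,190),.003),('levwell',(368,229),(375,245),.003),('post',(405,263),(401,281),.008),('clipbase',(346,192),(367,213),.01),
 ('brushmid',(320,267),(313,264),.008),('mugtop',(273,165),(302,173),.093),('glasstop',(359,298),(327,282),.093),('green',(248,240),(260,231),0),('red',(231,180),(267,187),0)]:
    p,e=tri(ray(s,a),ray(d,b)); print(n,onz(s,a,z)[:2],onz(d,b,z)[:2],'tri',p,e)
print(onz(w,(272,83),.003,o),onz(w,(298,208),.008,o),onz(w,(122,133),.008,o))
a=s['img'][100:260,200:420];b=d['img'][140:280,220:440]
cv2.imwrite('pics/c1.png',np.vstack([cv2.resize(a,None,fx=2.2,fy=2.2,interpolation=3),cv2.resize(b,None,fx=2.2,fy=1.7,interpolation=3)])[:600,:,::-1])
E
```

```text
[[ 0.894  0.327 -0.307]
 [-0.448  0.643 -0.621]
 [-0.005  0.692  0.722]]
tamper handle [0.417 0.202] [0.417 0.184] tri [0.423 0.219 0.112] 0.0031659680696431492
leveller [0.421 0.211] [0.423 0.214] tri [0.422 0.211 0.058] 0.002941231370778892
funnel flange [0.423 0.211] [0.421 0.199] tri [ 0.426  0.221 -0.012] 0.004747937639451819
tamperwell [0.591 0.377] [0.589 0.373] tri [ 0.591  0.379 -0.   ] 0.0016564141646323708
levwell [0.582 0.091] [0.582 0.096] tri [0.579 0.086 0.01 ] 0.0005398682488670011
post [ 0.604 -0.046] [ 0.604 -0.051] tri [ 0.609 -0.041 -0.001] 0.00013885927600884956
clipbase [0.593 0.228] [0.593 0.233] tri [0.59  0.224 0.016] 0.0006246386255285063
brushmid [0.415 0.036] [0.418 0.035] tri [0.418 0.04  0.003] 0.0018033580849346543
mugtop [0.426 0.334] [0.426 0.331] tri [0.427 0.339 0.089] 5.940736545864335e-05
glasstop [ 0.424 -0.126] [ 0.423 -0.131] tri [ 0.425 -0.123  0.087] 0.0021894092935207804
green [0.292 0.199] [0.3   0.199] tri [ 0.297  0.209 -0.009] 0.00697068340344237
red [0.328 0.428] [0.331 0.43 ] tri [0.33  0.428 0.   ] 0.0025927601013219655
[0.578 0.094 0.003] [ 0.604 -0.042  0.008] [0.415 0.042 0.008]
```

View pics/c1.png

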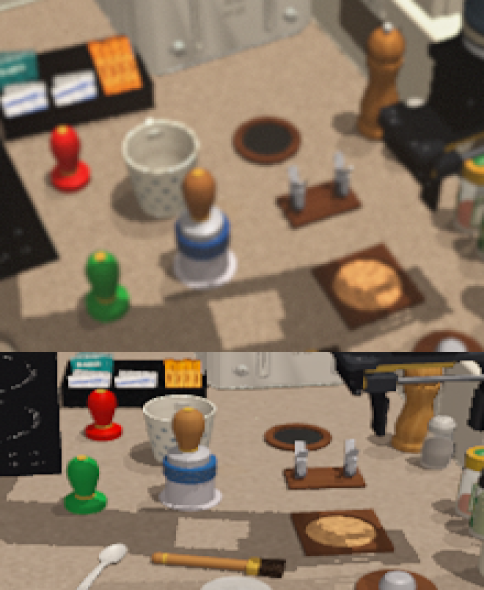

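Candidates for the tamper: wooden one on the pile (scene 290,187), green (248,228), red (231,172) and the pepper mill (373,130). I choose the wooden one on the blue-collared leveller; the crop confirms it. Now moving to a wrist view above the pile and docks.

{"fn": "play_rows", "kwargs": {
  "targets": [
    [1, [0.7, -0.65, -0.2], 0],
    [1, [0.7, -0.65, -0.2], 0],
    [1, [0.7, -0.65, -0.2], 0],
    [1, [0.7, -0.65, -0.2], 0]
  ]
}}

```text
time_s: 0.55
tcp_pos: [0.5595, 0.0708, 0.2429]
tcp_rot: [0.706, 0.708, 0.0, 0.0]
wrist_force: [0.9, -0.7, -0.3]
gripper_width: 0.999
```

{"fn": "play_rows", "kwargs": {
  "targets": [
    [1, [0.7, -0.65, -0.2], 0],
    [1, [0.7, -0.65, -0.2], 0],
    [1, [0.7, -0.65, -0.2], 0],
    [1, [0.7, -0.65, -0.2], 0],
    [1, [0.7, -0.65, -0.2], 0]
  ]
}}

```text
time_s: 1.05
tcp_pos: [0.4966, 0.139, 0.2624]
tcp_rot: [0.707, 0.707, 0.0, 0.001]
wrist_force: [0.2, 0.8, -0.3]
gripper_width: 1.0
```

Run:
```python
from h import *
d,o=snap('wrist','w1');np.savez('pics/w1.npz',**d);import json
json.dump({k:np.array(v).tolist() for k,v in o.items()},open('pics/w1.json','w'))
print(o['time_s'],o['tcp_pos'],o['tcp_rot'],o['joint_positions'])
```

```text
1.05 [0.49658814 0.13904099 0.26239106] [7.07490740e-01 7.06722303e-01 2.43399548e-04 6.15789834e-04] [ 5.64177181e-02  3.30731648e-01  1.65550094e+00 -6.50611754e-04
  1.15417702e+00  5.77673838e-02]
```

View pics/w1.png

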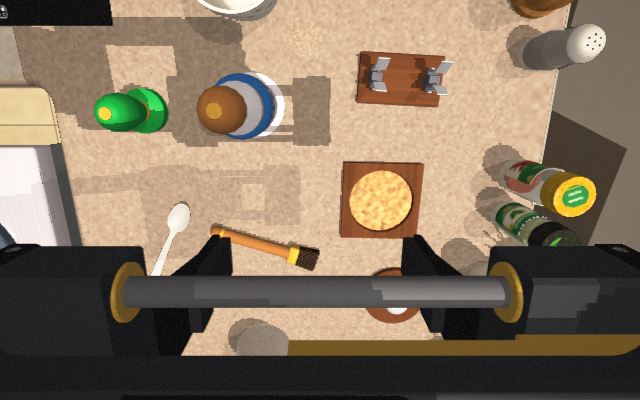

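The wrist view shows the tamper (top at 213,111) on the blue leveller (~243,105), the clip holder (~402,78, slightly rotated), the cork well (381,200) and the brush (212–318, 230–258). Measuring now.

Run:
```python
from h import *
import json
np.set_printoptions(precision=4,suppress=True)
w=dict(np.load('pics/w1.npz'));o=json.load(open('pics/w1.json'))
hsv=cv2.cvtColor(w['img'],cv2.COLOR_RGB2HSV)
def blob(roi,lo,hi):
    x0,y0,x1,y1=roi;m=np.zeros(hsv.shape[:2],np.uint8);m[y0:y1,x0:x1]=cv2.inRange(hsv,np.array(lo),np.array(hi))[y0:y1,x0:x1]
    c=max(cv2.findContours(m,0,2)[0],key=cv2.contourArea);return c
c=blob((195,60,290,145),(100,100,40),(130,255,255));print('blue bbox',cv2.boundingRect(c));el=cv2.fitEllipse(cv2.convexHull(c));print(el,onz(w,el[0],.057,o))
c=blob((190,80,250,140),(5,120,40),(22,255,190));el=cv2.fitEllipse(c);print('brown',el,onz(w,el[0],.131,o))
c=blob((200,95,230,125),(18,150,150),(35,255,255));m=cv2.moments(c);p=(m['m10']/m['m00'],m['m01']/m['m00']);print('top',p,m['m00'],onz(w,p,.156,o))
c=blob((335,155,430,245),(12,80,110),(30,255,255));el=cv2.fitEllipse(cv2.convexHull(c));print('cork',el,onz(w,el[0],.003,o))
c=blob((350,45,450,112),(0,90,40),(14,255,170));r=cv2.minAreaRect(c);b=cv2.boxPoints(r);print('clip',r);q=np.array([onz(w,p,.01,o) for p in b]);print(q,q.mean(0))
c=blob((205,222,292,262),(8,140,90),(30,255,255));r=cv2.minAreaRect(c);b=cv2.boxPoints(r);print('brush',r);q=np.array([onz(w,p,.008,o) for p in b]);print(q,q.mean(0))
for n,P in [('collar',(.422,.21,.07)),('mug',(.427,.335,.093))]:print(n,proj(w,P,o))
```

```text
blue bbox (215, 73, 59, 66)
((240.30003356933594, 105.73925018310547), (63.10142135620117, 66.5838623046875), 138.3756866455078) [0.4193 0.2096 0.057 ]
brown ((220.9587860107422, 109.1240234375), (46.60048294067383, 49.79929733276367), 118.44114685058594) [0.4187 0.2082 0.131 ]
top (213.50519357884795, 110.43437204910292) 176.5 [0.4196 0.2079 0.156 ]
cork ((379.229736328125, 200.03411865234375), (59.413063049316406, 65.65314483642578), 66.27555084228516) [0.5778 0.0922 0.003 ]
clip ((399.8896484375, 78.87586212158203), (85.7341537475586, 52.0277099609375), 3.3664605617523193)
[[0.5432 0.2123 0.01  ]
 [0.545  0.268  0.01  ]
 [0.641  0.2626 0.01  ]
 [0.6431 0.2065 0.01  ]] [0.5931 0.2373 0.01  ]
brush ((251.20587158203125, 243.17645263671875), (85.85761260986328, 17.705102920532227), 14.03624439239502)
[[0.3554 0.0381 0.008 ]
 [0.363  0.0619 0.008 ]
 [0.4695 0.0326 0.008 ]
 [0.4633 0.0079 0.008 ]] [0.4128 0.0351 0.008 ]
collar [240.2482 105.5119]
mug [230.9307 -50.2734]
```

{"fn": "play_rows", "kwargs": {
  "targets": [
    [1, [0.69, -0.755, 0], 0],
    [1, [0.69, -0.755, 0], 0],
    [1, [0.69, -0.755, 0], 0],
    [1, [0.69, -0.755, 0.3], 0],
    [1, [0.69, -0.755, 0.7], 0],
    [1, [0.69, -0.755, 0.7], 0]
  ]
}}

```text
time_s: 1.7
tcp_pos: [0.4174, 0.2073, 0.1887]
tcp_rot: [0.708, 0.707, -0.004, -0.002]
wrist_force: [-1.4, -0.3, -0.5]
gripper_width: 1.0
```

{"fn": "play_rows", "kwargs": {
  "squeeze": 15,
  "targets": [
    [1, [0, 0, 0.4], 0],
    [1, [0, 0, 0.81], 0],
    [1, [0, 0, 0.81], 0],
    [1, [0, 0, 0.81], 0]
  ]
}}

```text
time_s: 2.1
tcp_pos: [0.4207, 0.2086, 0.1122]
tcp_rot: [0.708, 0.707, -0.0, 0.0]
wrist_force: [0.6, -0.3, 0.3]
gripper_width: 1.0
```

Run:
```python
from h import *
d,o=snap('side','s1');print(o['tcp_pos'],o['wrist_force'])
a=d['img'][60:300,200:460];d,o=snap('wrist','w2');b=cv2.resize(d['img'][:,100:560],(500,440))
cv2.imwrite('pics/c2.png',np.hstack([cv2.resize(a,(300,440),interpolation=3),b])[...,::-1])
```

```text
[0.42074994 0.2086361  0.11216964] [ 0.55763751 -0.3437055   0.29580633]
```

View pics/c2.png

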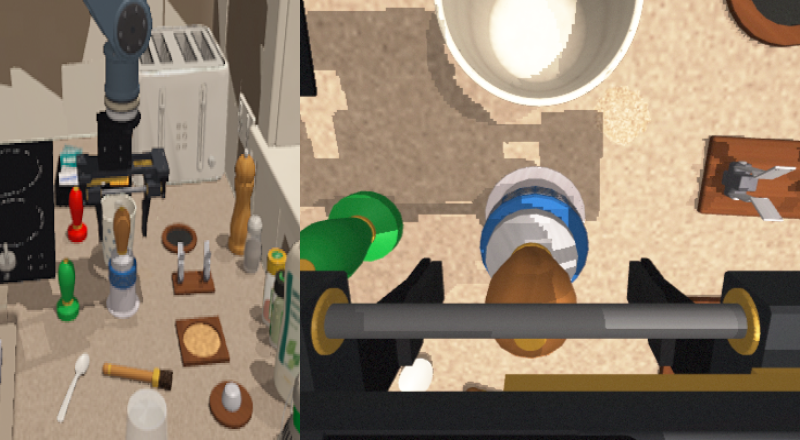

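{"fn": "play_rows", "kwargs": {
  "squeeze": 15,
  "targets": [
    [-1, [0, 0, 0], 0],
    [-1, [0, 0, 0], 0],
    [-1, [0, 0, 0], 0],
    [-1, [0, 0, 0], 0],
    [-1, [0, 0, 0], 0],
    [-1, [0, 0, 0], 0],
    [-1, [0, 0, 0], 0],
    [-1, [0, 0, 0], 0]
  ]
}}

```text
time_s: 3.0
tcp_pos: [0.4194, 0.209, 0.1115]
tcp_rot: [0.707, 0.707, -0.0, -0.0]
wrist_force: [-0.6, -0.9, 0.8]
gripper_width: 0.43
```

{"fn": "play_rows", "kwargs": {
  "targets": [
    [-1, [0, 0, -0.1], 0],
    [-1, [0, 0, -0.2], 0],
    [-1, [0, 0, -0.4], 0],
    [-1, [0, 0, -0.6], 0],
    [-1, [0, 0, -0.8], 0],
    [-1, [0, 0, -0.9], 0],
    [-1, [0, 0, -0.9], 0]
  ]
}}

```text
time_s: 3.7
tcp_pos: [0.4204, 0.2093, 0.2031]
tcp_rot: [0.707, 0.707, 0.002, 0.001]
wrist_force: [0.5, 0.3, -2.7]
gripper_width: 0.428
```

Run:
```python
from h import *
import json
d,o=snap('wrist','w3');np.savez('pics/w3.npz',**d);json.dump({k:np.array(v).tolist() for k,v in o.items()},open('pics/w3.json','w'))
print(o['tcp_pos'],o['wrist_force'],o['gripper_width'])
```

```text
[0.4203644  0.20930371 0.20314945] [ 0.50459126  0.34919951 -2.74338491] 0.42826438987265986
```

View pics/w3.png

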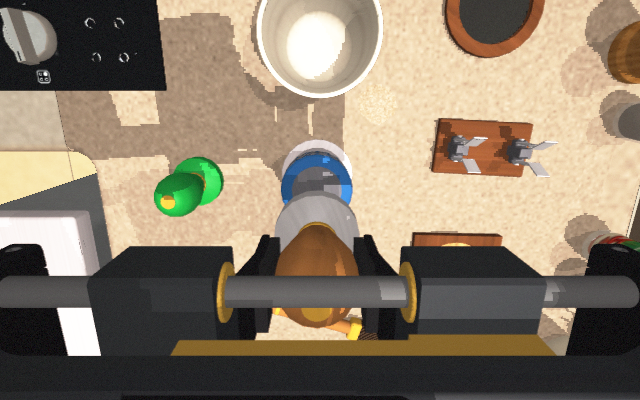

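Run:
```python
from h import *
import json
np.set_printoptions(precision=4,suppress=True)
s=dict(np.load('pics/scene0.npz'));d=dict(np.load('pics/side0.npz'))
for n,a,b in [('mill base',(372,158),(406,192)),('mill top',(376,115),(410,143)),('shaker base',(396,185),(419,207)),('shaker top',(401,170),(420,181)),('toaster front foot',(280,128),(316,168)),('toaster right foot',(354,98),(391,160))]:
    print(n,onz(s,a,0)[:2],onz(d,b,0)[:2],tri(ray(s,a),ray(d,b)))
w=dict(np.load('pics/w3.npz'));o=json.load(open('pics/w3.json'))
print('shaker/mill wrist',onz(w,(612,60),0,o),onz(w,(618,125),0,o))
hsv=cv2.cvtColor(w['img'],cv2.COLOR_RGB2HSV);m=np.zeros(hsv.shape[:2],np.uint8);m[105:190,420:560]=cv2.inRange(hsv,np.array([0,90,40]),np.array([14,255,170]))[105:190,420:560]
c=max(cv2.findContours(m,0,2)[0],key=cv2.contourArea);r=cv2.minAreaRect(c);q=np.array([onz(w,p,.01,o) for p in cv2.boxPoints(r)]);print(r,q,q.mean(0))
m=np.zeros(hsv.shape[:2],np.uint8);m[0:70,435:560]=cv2.inRange(hsv,np.array([0,90,40]),np.array([18,255,190]))[0:70,435:560]
c=max(cv2.findContours(m,0,2)[0],key=cv2.contourArea);p=cv2.convexHull(c).reshape(-1,2);p=p[p[:,1]>2];P=np.array([onz(w,x,.008,o)[:2] for x in p])
A=np.c_[2*P,np.ones(len(P))];x=np.linalg.lstsq(A,(P**2).sum(1),rcond=None)[0];print('well',x[:2],np.sqrt(x[2]+x[0]**2+x[1]**2))
```

```text
mill base [0.7357 0.3265] [0.7382 0.3468] (array([0.7214, 0.3042, 0.0246]), np.float64(0.0029347099986576047))
mill top [0.8572 0.503 ] [0.8566 0.6865] (array([0.7166, 0.3007, 0.1805]), np.float64(0.00037464267712083614))
shaker base [0.7367 0.1974] [0.7496 0.2599] (array([0.6964, 0.1415, 0.0729]), np.float64(0.012414851513622122))
shaker top [0.7836 0.2432] [0.8013 0.4072] (array([0.673 , 0.1013, 0.1703]), np.float64(0.014741835175111705))
toaster front foot [0.5491 0.5832] [0.4947 0.5353] (array([0.5149, 0.5414, 0.015 ]), np.float64(0.051746919828907834))
toaster right foot [0.8406 0.6195] [0.7518 0.5612] (array([0.7671, 0.5359, 0.0395]), np.float64(0.07025462161542977))
shaker/mill wrist [0.7156 0.3236 0.    ] [0.737  0.2603 0.    ]
((481.44720458984375, 147.38490295410156), (98.25788116455078, 54.797950744628906), 3.416588068008423) [[0.5422 0.2129 0.01  ]
 [0.5403 0.269  0.01  ]
 [0.6404 0.2631 0.01  ]
 [0.6468 0.2064 0.01  ]] [0.5924 0.2379 0.01  ]
well [0.5873 0.3716] 0.046658332143198124
```

{"fn": "play_rows", "kwargs": {
  "targets": [
    [-1, [0.3, 0.3, 0], 0],
    [-1, [0.6, 0.6, 0], 0],
    [-1, [0.83, 0.85, 0], 0],
    [-1, [0.83, 0.85, 0], 0],
    [-1, [0.83, 0.85, 0], 0]
  ]
}}

```text
time_s: 4.25
tcp_pos: [0.5034, 0.2919, 0.1995]
tcp_rot: [0.707, 0.707, -0.002, -0.001]
wrist_force: [-1.0, -0.8, -3.6]
gripper_width: 0.423
```

{"fn": "play_rows", "kwargs": {
  "targets": [
    [-1, [0.3, 0.3, 0], -0.07],
    [-1, [0.6, 0.6, 0], -0.14],
    [-1, [0.82, 0.85, 0], -0.22],
    [-1, [0.82, 0.85, 0], -0.22],
    [-1, [0.82, 0.85, 0], -0.22],
    [-1, [0.82, 0.85, 0], -0.22]
  ]
}}

```text
time_s: 4.85
tcp_pos: [0.5874, 0.3726, 0.2003]
tcp_rot: [0.575, 0.818, -0.002, -0.001]
wrist_force: [-0.5, 0.1, -3.5]
gripper_width: 0.425
```

{"fn": "play_rows", "kwargs": {
  "targets": [
    [-1, [0, 0, 0.2], 0],
    [-1, [0, 0, 0.5], 0],
    [-1, [0, 0, 0.8], 0],
    [-1, [0, 0, 0.9], 0],
    [-1, [0, 0, 0.9], 0],
    [-1, [0, 0, 0.9], 0]
  ]
}}

```text
time_s: 5.45
tcp_pos: [0.5901, 0.374, 0.1128]
tcp_rot: [0.575, 0.818, 0.001, 0.0]
wrist_force: [-0.2, 0.3, -2.4]
gripper_width: 0.433
```

Run:
```python
from h import *
a,o=snap('scene','s2');b,o=snap('side','s3');print(o['tcp_pos'],o['wrist_force'],o['gripper_width'],R.from_quat(o['tcp_rot']).as_matrix().round(3))
cv2.imwrite('pics/c3.png',np.hstack([cv2.resize(a['img'][90:230,240:400],(400,350),interpolation=3),cv2.resize(b['img'][110:250,280:440],(400,350),interpolation=3)])[...,::-1])
```

```text
[0.59062748 0.3743585  0.11352369] [ 1.00906396  0.32107249 -3.45194543] 0.42864670628887064 [[-0.338  0.941  0.003]
 [ 0.941  0.338  0.001]
 [ 0.     0.003 -1.   ]]
```

View pics/c3.png

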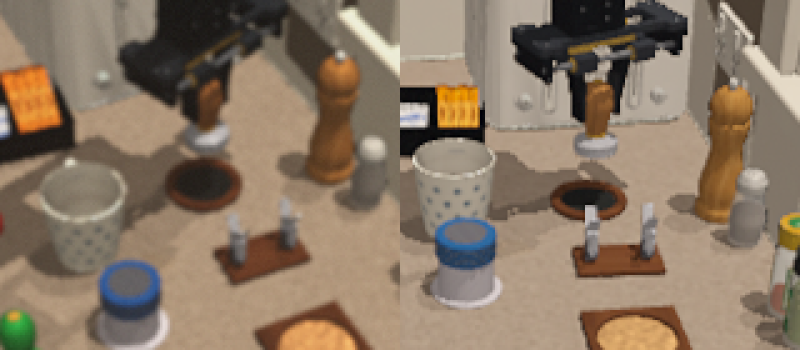

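Tamper hangs upright, directly above the round dock, clear of the mill. Lowering.

{"fn": "play_rows", "kwargs": {
  "targets": [
    [-1, [0, 0, 0.2], 0],
    [-1, [0, 0, 0.4], 0],
    [-1, [0, 0, 0.55], 0],
    [-1, [0, 0, 0.63], 0],
    [-1, [0, 0, 0.65], 0],
    [-1, [0, 0, 0.66], 0],
    [-1, [0, 0, 0.66], 0]
  ]
}}

```text
time_s: 6.25
tcp_pos: [0.5902, 0.3743, 0.0464]
tcp_rot: [0.575, 0.818, 0.001, 0.0]
wrist_force: [0.3, 0.3, -2.9]
gripper_width: 0.426
```

{"fn": "play_rows", "kwargs": {
  "targets": [
    [-1, [0, 0, 0.01], 0],
    [-1, [0, 0, 0.02], 0],
    [-1, [0, 0, 0.03], 0],
    [-1, [0, 0, 0.03], 0]
  ]
}}

```text
time_s: 6.65
tcp_pos: [0.5908, 0.3736, 0.0452]
tcp_rot: [0.575, 0.818, 0.001, 0.001]
wrist_force: [-0.7, -3.2, 5.9]
gripper_width: 0.427
```

{"fn": "play_rows", "kwargs": {
  "targets": [
    [0, [0, 0, 0], 0],
    [0.3, [0, 0, 0], 0],
    [0.6, [0, 0, 0], 0],
    [1, [0, 0, 0], 0],
    [1, [0, 0, 0], 0],
    [1, [0, 0, 0], 0],
    [1, [0, 0, 0], 0],
    [1, [0, 0, 0], 0]
  ]
}}

```text
time_s: 7.45
tcp_pos: [0.5895, 0.3741, 0.0425]
tcp_rot: [0.575, 0.818, -0.0, -0.0]
wrist_force: [-0.7, -0.1, 0.4]
gripper_width: 0.981
```

{"fn": "play_rows", "kwargs": {
  "targets": [
    [1, [0, 0, -0.2], 0],
    [1, [0, 0, -0.6], 0],
    [1, [0, 0, -1], 0],
    [1, [0, 0, -1], 0],
    [1, [0, 0, -1], 0]
  ]
}}

```text
time_s: 7.95
tcp_pos: [0.5902, 0.3744, 0.1442]
tcp_rot: [0.575, 0.818, 0.001, 0.001]
wrist_force: [-0.7, -0.0, -0.0]
gripper_width: 1.004
```

Run:
```python
from h import *
a,o=snap('scene','s4');b,o=snap('side','s5');print(o['time_s'],o['tcp_pos'],o['gripper_width'])
cv2.imwrite('pics/c4.png',np.hstack([cv2.resize(a['img'][90:230,240:400],(400,350),interpolation=3),cv2.resize(b['img'][110:250,280:440],(400,350),interpolation=3)])[...,::-1])
np.set_printoptions(precision=4,suppress=True)
c=[]
for d,roi in ((a,(270,190,320,240)),(b,(285,180,335,240))):
    h=cv2.cvtColor(d['img'],cv2.COLOR_RGB2HSV);m=cv2.inRange(h,np.array([100,100,40]),np.array([130,255,255]));x0,y0,x1,y1=roi
    k=np.zeros_like(m);k[y0:y1,x0:x1]=m[y0:y1,x0:x1];r=cv2.boundingRect(k);print(r)
    e=cv2.fitEllipse(cv2.convexHull(cv2.findNonZero(k)));print(e,onz(d,e[0],.057))
```

```text
8.0 [0.58904348 0.37383782 0.14243115] 0.9996829740630055
(280, 195, 24, 18)
((291.50408935546875, 203.52828979492188), (18.689844131469727, 23.687694549560547), 89.33300018310547) [0.4238 0.2154 0.057 ]
(294, 197, 24, 20)
((305.9748840332031, 206.857666015625), (20.6429386138916, 25.526601791381836), 90.9261245727539) [0.4226 0.2103 0.057 ]
```

View pics/c4.png

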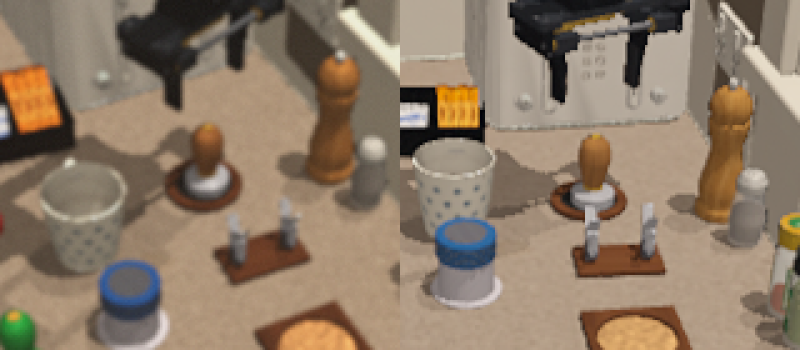

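Tamper stands home in its well. Back to the pile for the leveller.

{"fn": "play_rows", "kwargs": {
  "targets": [
    [1, [0, 0, -0.4], 0],
    [1, [-0.32, -0.72, -0.4], 0],
    [1, [-0.32, -0.72, -0.4], 0],
    [1, [-0.32, -0.72, -0.4], 0]
  ]
}}

```text
time_s: 8.45
tcp_pos: [0.5274, 0.3166, 0.1804]
tcp_rot: [0.575, 0.818, -0.004, -0.003]
wrist_force: [-0.5, -0.0, -0.3]
gripper_width: 0.997
```

{"fn": "play_rows", "kwargs": {
  "targets": [
    [1, [-0.32, -0.72, 0], 0],
    [1, [-0.32, -0.72, 0], 0],
    [1, [-0.32, -0.72, 0], 0]
  ]
}}

```text
time_s: 8.75
tcp_pos: [0.4712, 0.2628, 0.1807]
tcp_rot: [0.575, 0.818, -0.003, -0.002]
wrist_force: [-0.2, 0.6, -0.2]
gripper_width: 1.001
```

{"fn": "play_rows", "kwargs": {
  "targets": [
    [1, [-0.32, -0.72, 0], 0.1],
    [1, [-0.32, -0.72, 0], 0.18],
    [1, [-0.32, -0.72, 0], 0.22],
    [1, [-0.32, -0.72, 0], 0.22],
    [1, [-0.32, -0.72, 0], 0.22]
  ]
}}

```text
time_s: 9.25
tcp_pos: [0.4202, 0.2111, 0.1823]
tcp_rot: [0.707, 0.708, 0.0, 0.0]
wrist_force: [-0.4, -0.6, 0.5]
gripper_width: 0.999
```

{"fn": "play_rows", "kwargs": {
  "targets": [
    [1, [0, 0, 0.4], 0],
    [1, [0, 0, 0.8], 0],
    [1, [0, 0, 0.8], 0],
    [1, [0, 0, 0.8], 0]
  ]
}}

```text
time_s: 9.65
tcp_pos: [0.4191, 0.2109, 0.1021]
tcp_rot: [0.707, 0.707, -0.001, -0.0]
wrist_force: [-0.7, 0.3, 0.1]
gripper_width: 1.0
```

Run:
```python
from h import *
d,o=snap('wrist','w4');np.set_printoptions(precision=4,suppress=True)
h=cv2.cvtColor(d['img'],cv2.COLOR_RGB2HSV);m=cv2.inRange(h,np.array([100,110,40]),np.array([130,255,255]));m[:60]=0;m[:,:200]=0;m[:,450:]=0
c=max(cv2.findContours(m,0,2)[0],key=cv2.contourArea);e=cv2.fitEllipse(cv2.convexHull(c));print(o['tcp_pos'],R.from_quat(o['tcp_rot']).as_matrix(),cv2.boundingRect(c),e,onz(d,e[0],.057,o),onz(d,e[0],.065,o))
```

```text
[0.4191 0.2109 0.1021] [[-0.001   1.     -0.0017]
 [ 1.      0.001  -0.0003]
 [-0.0003 -0.0017 -1.    ]] (268, 180, 103, 96) ((319.1375732421875, 230.87411499023438), (101.31887817382812, 102.75088500976562), 71.20817565917969) [0.4213 0.2061 0.057 ] [0.4212 0.2092 0.065 ]
```

View pics/w4.png

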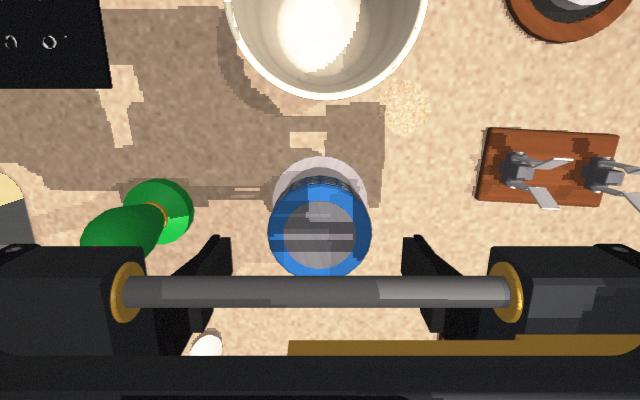

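{"fn": "play_rows", "kwargs": {
  "squeeze": 20,
  "targets": [
    [1, [0, 0.01, 0.2], 0],
    [1, [0, 0.01, 0.4], 0],
    [1, [0, 0.01, 0.6], 0],
    [1, [0, 0.01, 0.6], 0],
    [1, [0, 0.01, 0.6], 0]
  ]
}}

```text
time_s: 10.2
tcp_pos: [0.4211, 0.211, 0.0441]
tcp_rot: [0.707, 0.707, 0.001, 0.001]
wrist_force: [-0.4, -0.8, -0.1]
gripper_width: 1.001
```

{"fn": "play_rows", "kwargs": {
  "targets": [
    [0.4, [0, 0, 0], 0],
    [0, [0, 0, 0], 0],
    [-1, [0, 0, 0], 0],
    [-1, [0, 0, 0], 0],
    [-1, [0, 0, 0], 0],
    [-1, [0, 0, 0], 0]
  ]
}}

```text
time_s: 10.8
tcp_pos: [0.4203, 0.2107, 0.0431]
tcp_rot: [0.707, 0.707, 0.001, 0.0]
wrist_force: [-0.8, -1.0, 5.8]
gripper_width: 0.729
```

{"fn": "play_rows", "kwargs": {
  "targets": [
    [-1, [0, 0, -0.05], 0],
    [-1, [0, 0, -0.1], 0],
    [-1, [0, 0, -0.2], 0],
    [-1, [0, 0, -0.3], 0],
    [-1, [0, 0, -0.5], 0],
    [-1, [0, 0, -0.8], 0],
    [-1, [0, 0, -1], 0],
    [-1, [0, 0, -1], 0]
  ]
}}

```text
time_s: 11.6
tcp_pos: [0.4215, 0.211, 0.1454]
tcp_rot: [0.707, 0.707, 0.003, 0.002]
wrist_force: [0.4, 0.2, -2.7]
gripper_width: 0.729
```

Run:
```python
from h import *
a,o=snap('scene','s6');b,o=snap('side','s7');print(o['time_s'],o['tcp_pos'],o['gripper_width'],o['wrist_force'])
cv2.imwrite('pics/c5.png',np.hstack([cv2.resize(a['img'][110:270,210:430],(400,300),interpolation=3),cv2.resize(b['img'][110:270,220:440],(400,300),interpolation=3)])[...,::-1])
```

```text
11.65 [0.42043416 0.21076702 0.14400552] 0.7265332295897304 [-0.74860352  0.45639178 -2.38662798]
```

View pics/c5.png

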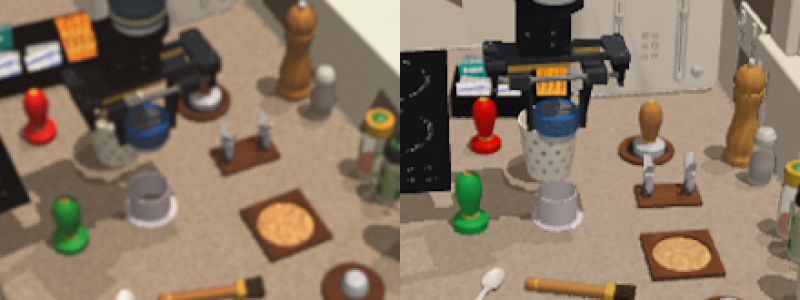

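Funnel is bare and undisturbed, leveller held level. Carry it to the square dock, turning the jaws to along y to stay clear of jars and bottle.

{"fn": "play_rows", "kwargs": {
  "targets": [
    [-1, [-0.25, 0.3, 0], 0],
    [-1, [-0.45, 0.6, 0], 0],
    [-1, [-0.59, 0.79, 0], 0],
    [-1, [-0.59, 0.79, 0], 0],
    [-1, [-0.59, 0.79, 0], 0]
  ]
}}

```text
time_s: 12.2
tcp_pos: [0.4973, 0.1511, 0.1409]
tcp_rot: [0.708, 0.707, -0.002, -0.002]
wrist_force: [-0.5, 0.4, -2.1]
gripper_width: 0.73
```

{"fn": "play_rows", "kwargs": {
  "targets": [
    [-1, [-0.25, 0.3, 0], -0.09],
    [-1, [-0.45, 0.6, 0], -0.18],
    [-1, [-0.59, 0.79, 0], -0.27],
    [-1, [-0.59, 0.79, 0], -0.36],
    [-1, [-0.59, 0.79, 0], -0.45],
    [-1, [-0.59, 0.79, 0], -0.54],
    [-1, [-0.59, 0.79, 0], -0.63],
    [-1, [-0.59, 0.79, 0], -0.7]
  ]
}}

```text
time_s: 13.0
tcp_pos: [0.5752, 0.0937, 0.1413]
tcp_rot: [0.23, 0.973, -0.0, -0.002]
wrist_force: [-0.4, 0.0, -2.0]
gripper_width: 0.731
```

{"fn": "play_rows", "kwargs": {
  "targets": [
    [-1, [0, 0, 0], -0.09],
    [-1, [0, 0, 0], -0.18],
    [-1, [0, 0, 0], -0.27],
    [-1, [0, 0, 0], -0.3],
    [-1, [0, 0, 0], -0.3],
    [-1, [0, 0, 0], -0.3]
  ]
}}

```text
time_s: 13.6
tcp_pos: [0.5763, 0.0933, 0.1418]
tcp_rot: [0.0, 1.0, 0.0, -0.001]
wrist_force: [0.3, 0.8, -1.7]
gripper_width: 0.728
```

Run:
```python
from h import *
np.set_printoptions(precision=3,suppress=True)
d,o=snap('wrist','w5');print(o['time_s'],o['tcp_pos'],R.from_quat(o['tcp_rot']).as_matrix(),o['gripper_width'],o['joint_positions'])
a,o=snap('scene','s8')
cv2.imwrite('pics/c6.png',np.hstack([cv2.resize(d['img'],(480,300)),cv2.resize(a['img'][130:290,300:470],(319,300),interpolation=3)])[...,::-1])
```

```text
13.6 [0.576 0.093 0.142] [[-1.     0.    -0.003]
 [ 0.     1.     0.   ]
 [ 0.003  0.    -1.   ]] 0.7282364412146873 [-0.031  0.577  1.612  0.     0.956 -1.602]
```

View pics/c6.png

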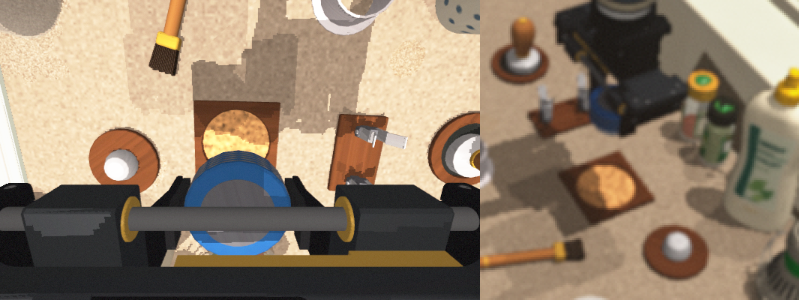

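{"fn": "play_rows", "kwargs": {
  "targets": [
    [-1, [-0.03, 0, 0.3], 0],
    [-1, [-0.03, 0, 0.6], 0],
    [-1, [-0.03, 0, 0.85], 0],
    [-1, [-0.03, 0, 1.0], 0],
    [-1, [-0.03, 0, 1.0], 0]
  ]
}}

```text
time_s: 14.2
tcp_pos: [0.579, 0.0926, 0.0404]
tcp_rot: [0.0, 1.0, 0.0, -0.002]
wrist_force: [-0.0, -0.2, -1.7]
gripper_width: 0.729
```

{"fn": "play_rows", "kwargs": {
  "targets": [
    [-1, [0, 0, 0.1], 0],
    [-1, [0, 0, 0.2], 0],
    [-1, [0, 0, 0.24], 0],
    [-1, [0, 0, 0.25], 0],
    [-1, [0, 0, 0.25], 0]
  ]
}}

```text
time_s: 14.7
tcp_pos: [0.5809, 0.0925, 0.0177]
tcp_rot: [-0.0, 1.0, -0.0, 0.0]
wrist_force: [-0.2, 0.5, -1.9]
gripper_width: 0.725
```

{"fn": "play_rows", "kwargs": {
  "targets": [
    [-1, [0, 0, 0.01], 0],
    [-1, [0, 0, 0.02], 0],
    [-1, [0, 0, 0.02], 0]
  ]
}}

```text
time_s: 15.0
tcp_pos: [0.5812, 0.0925, 0.0162]
tcp_rot: [0.0, 1.0, -0.0, 0.001]
wrist_force: [-0.2, 0.3, 1.4]
gripper_width: 0.726
```

{"fn": "play_rows", "kwargs": {
  "targets": [
    [0.6, [0, 0, 0], 0],
    [0.8, [0, 0, 0], 0],
    [1, [0, 0, 0], 0],
    [1, [0, 0, 0], 0],
    [1, [0, 0, 0], 0]
  ]
}}

```text
time_s: 15.5
tcp_pos: [0.5808, 0.0925, 0.0155]
tcp_rot: [0.0, 1.0, 0.0, -0.0]
wrist_force: [0.8, -0.6, 0.4]
gripper_width: 0.987
```

{"fn": "play_rows", "kwargs": {
  "targets": [
    [1, [0, 0, -0.2], 0],
    [1, [0, 0, -0.6], 0],
    [1, [0, 0, -1], 0],
    [1, [0, 0, -1], 0],
    [1, [0, 0, -1], 0]
  ]
}}

```text
time_s: 16.0
tcp_pos: [0.5814, 0.0926, 0.1167]
tcp_rot: [-0.0, 1.0, -0.0, 0.001]
wrist_force: [-0.4, 0.1, -0.2]
gripper_width: 1.002
```

{"fn": "play_rows", "kwargs": {
  "targets": [
    [1, [0.4, 0.3, -0.15], 0.09],
    [1, [0.8, 0.59, -0.3], 0.18],
    [1, [0.8, 0.59, -0.3], 0.27],
    [1, [0.8, 0.59, -0.3], 0.36],
    [1, [0.8, 0.59, -0.3], 0.45],
    [1, [0.8, 0.59, -0.3], 0.54],
    [1, [0.8, 0.59, -0.3], 0.63],
    [1, [0.8, 0.59, -0.3], 0.7]
  ]
}}

```text
time_s: 16.8
tcp_pos: [0.4993, 0.1514, 0.1438]
tcp_rot: [0.525, 0.851, -0.001, -0.002]
wrist_force: [0.4, 0.4, 0.2]
gripper_width: 0.999
```

{"fn": "play_rows", "kwargs": {
  "targets": [
    [1, [0, 0, 0], 0.09],
    [1, [0, 0, 0], 0.18],
    [1, [0, 0, 0], 0.27],
    [1, [0, 0, 0], 0.36],
    [1, [0, 0, 0], 0.45],
    [1, [0, 0, 0], 0.5],
    [1, [0, 0, 0], 0.5],
    [1, [0, 0, 0], 0.5]
  ]
}}

```text
time_s: 17.6
tcp_pos: [0.4999, 0.1514, 0.1444]
tcp_rot: [0.809, 0.588, -0.001, -0.001]
wrist_force: [-0.2, -0.6, 0.5]
gripper_width: 1.001
```

Run:
```python
from h import *
np.set_printoptions(precision=4,suppress=True)
d,o=snap('wrist','w6');np.savez('pics/w6.npz',**d,tp=o['tcp_pos'],tr=o['tcp_rot']);print(o['time_s'],o['tcp_pos'],R.from_quat(o['tcp_rot']).as_matrix(),o['joint_positions'])
p=proj(d,(.421,.2105,.044),o);print(p)
x,y=map(int,p);h=cv2.cvtColor(d['img'],cv2.COLOR_RGB2HSV)
a,o=snap('scene','s9')
print('lev in well:');
for n,dd in (('scene',a),):
    hh=cv2.cvtColor(dd['img'],cv2.COLOR_RGB2HSV);m=cv2.inRange(hh,np.array([100,110,40]),np.array([130,255,255]));m[:195]=0;m[255:]=0;m[:,:335]=0;m[:,400:]=0
    e=cv2.fitEllipse(cv2.convexHull(cv2.findNonZero(m)));print(e,onz(dd,e[0],.030))
cv2.imwrite('pics/c7.png',np.hstack([cv2.resize(d['img'],(480,300)),cv2.resize(a['img'][130:290,300:470],(319,300),interpolation=3)])[...,::-1])
```

```text
17.6 [0.4999 0.1514 0.1444] [[ 0.3074  0.9516 -0.0027]
 [ 0.9516 -0.3074 -0.0002]
 [-0.0011 -0.0025 -1.    ]] [ 0.08    0.5046  1.7637 -0.      0.876   0.3925]
[195.1641 160.1238]
lev in well:
((369.2751159667969, 219.67628479003906), (18.587800979614258, 23.91688346862793), 97.65972900390625) [0.5871 0.0974 0.03  ]
```

View pics/c7.png

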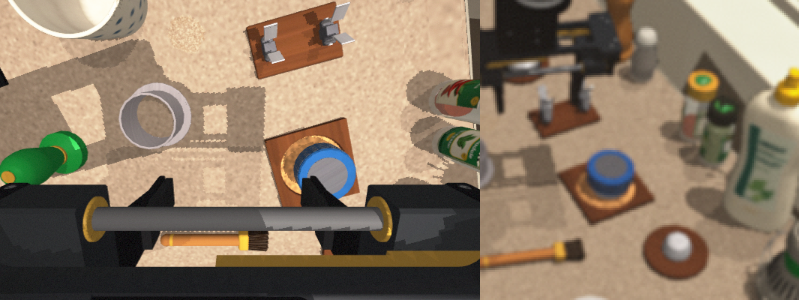

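{"fn": "play_rows", "kwargs": {
  "targets": [
    [1, [0.16, -0.46, 0], 0],
    [1, [0.32, -0.93, 0], 0],
    [1, [0.32, -0.93, 0], 0],
    [1, [0.32, -0.93, 0.2], 0],
    [1, [0.32, -0.93, 0.4], 0],
    [1, [0.32, -0.93, 0.4], 0]
  ]
}}

```text
time_s: 18.3
tcp_pos: [0.421, 0.2103, 0.1039]
tcp_rot: [0.809, 0.588, -0.002, -0.001]
wrist_force: [-0.4, 0.4, 0.3]
gripper_width: 1.006
```

Run:
```python
from h import *
np.set_printoptions(precision=4,suppress=True)
d,o=snap('wrist','w7');print(o['tcp_pos'])
g=cv2.GaussianBlur(cv2.cvtColor(d['img'],cv2.COLOR_RGB2GRAY),(5,5),0)
p=proj(d,(.4215,.2105,.044),o);print(p)
# rim ellipse: bright-grey low-saturation region near p
h=cv2.cvtColor(d['img'],cv2.COLOR_RGB2HSV);m=cv2.inRange(h,np.array([0,0,60]),np.array([180,45,255]));k=np.zeros_like(m);cv2.circle(k,(int(p[0]),int(p[1])-20),95,255,-1);m&=k;m[248:]=0
c=max(cv2.findContours(m,0,2)[0],key=cv2.contourArea);print(cv2.boundingRect(c))
cv2.imwrite('pics/w7c.png',d['img'][80:300,180:460,::-1])
```

```text
[0.421  0.2103 0.1039]
[316.8866 215.8842]
(271, 154, 95, 94)
```

View pics/w7c.png

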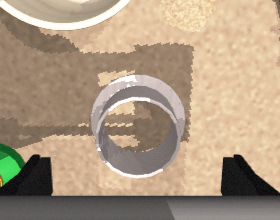

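{"fn": "play_rows", "kwargs": {
  "squeeze": 15,
  "targets": [
    [1, [0, 0, 0.3], 0],
    [1, [0, 0, 0.6], 0],
    [1, [0, 0, 0.8], 0],
    [1, [0, 0, 0.88], 0],
    [1, [0, 0, 0.88], 0],
    [1, [0, 0, 0.88], 0]
  ]
}}

```text
time_s: 18.95
tcp_pos: [0.4231, 0.2108, 0.0184]
tcp_rot: [0.809, 0.588, 0.001, 0.0]
wrist_force: [-1.0, 0.0, -0.5]
gripper_width: 1.0
```

{"fn": "play_rows", "kwargs": {
  "targets": [
    [0.5, [0, 0, 0], 0],
    [0, [0, 0, 0], 0],
    [-1, [0, 0, 0], 0],
    [-1, [0, 0, 0], 0],
    [-1, [0, 0, 0], 0],
    [-1, [0, 0, 0], 0]
  ]
}}

```text
time_s: 19.55
tcp_pos: [0.4222, 0.2108, 0.0178]
tcp_rot: [0.809, 0.588, 0.0, 0.0]
wrist_force: [-0.1, 0.8, 4.5]
gripper_width: 0.674
```

{"fn": "play_rows", "kwargs": {
  "targets": [
    [-1, [0, 0, -0.1], 0],
    [-1, [0, 0, -0.3], 0],
    [-1, [0, 0, -0.6], 0],
    [-1, [0, 0, -0.9], 0],
    [-1, [0, 0, -1], 0],
    [-1, [0, 0, -1], 0]
  ]
}}

```text
time_s: 20.15
tcp_pos: [0.4231, 0.211, 0.1189]
tcp_rot: [0.809, 0.588, 0.002, 0.001]
wrist_force: [0.5, 0.4, -2.0]
gripper_width: 0.67
```

Run:
```python
from h import *
np.set_printoptions(precision=4,suppress=True)
w=dict(np.load('pics/wrist0.npz'));o=dict(tcp_pos=[.62427,.00016,.22158],tcp_rot=[.7070936,.7071192,-.00063,-.00088])
s=dict(np.load('pics/scene0.npz'));d=dict(np.load('pics/side0.npz'))
for n,im,roi in (('w',w,(250,165,345,243)),('s',s,(380,240,430,285)),('d',d,(375,260,425,300))):
    h=cv2.cvtColor(im['img'],cv2.COLOR_RGB2HSV);x0,y0,x1,y1=roi;m=cv2.inRange(h,np.array([0,95,30]),np.array([14,255,190]));k=np.zeros_like(m);k[y0:y1,x0:x1]=m[y0:y1,x0:x1]
    c=max(cv2.findContours(k,0,2)[0],key=cv2.contourArea);p=cv2.convexHull(c).reshape(-1,2);P=np.array([onz(im,q,.006,o)[:2] for q in p])
    x=np.linalg.lstsq(np.c_[2*P,np.ones(len(P))],(P**2).sum(1),rcond=None)[0];print(n,x[:2],np.sqrt(x[2]+x[0]**2+x[1]**2),cv2.boundingRect(c))
print(R.from_quat(monitor.get_obs()['tcp_rot']).as_matrix())
```

```text
w [ 0.6033 -0.0443] 0.042509764270780334 (262, 172, 73, 71)
s [ 0.6019 -0.0447] 0.042918331265295415 (387, 250, 35, 29)
d [ 0.6036 -0.0453] 0.043101416782210515 (381, 268, 38, 26)
[[ 0.3088  0.9511  0.0036]
 [ 0.9511 -0.3088  0.0008]
 [ 0.0019  0.0032 -1.    ]]
```

{"fn": "play_rows", "kwargs": {
  "targets": [
    [-1, [-0.3, 0.4, 0], 0],
    [-1, [-0.62, 0.84, 0], 0],
    [-1, [-0.62, 0.84, 0], 0],
    [-1, [-0.62, 0.84, 0], 0]
  ]
}}

```text
time_s: 20.55
tcp_pos: [0.4828, 0.1245, 0.1161]
tcp_rot: [0.81, 0.586, -0.001, -0.001]
wrist_force: [-0.8, -0.6, -0.4]
gripper_width: 0.677
```

{"fn": "play_rows", "kwargs": {
  "targets": [
    [-1, [-0.3, 0.4, 0], 0],
    [-1, [-0.62, 0.84, 0], 0],
    [-1, [-0.62, 0.84, 0], 0],
    [-1, [-0.62, 0.84, 0], 0]
  ]
}}

```text
time_s: 20.95
tcp_pos: [0.5426, 0.041, 0.1163]
tcp_rot: [0.809, 0.587, -0.001, -0.001]
wrist_force: [-1.3, 0.5, -1.1]
gripper_width: 0.672
```

{"fn": "play_rows", "kwargs": {
  "targets": [
    [-1, [-0.3, 0.4, 0], -0.09],
    [-1, [-0.62, 0.83, 0], -0.18],
    [-1, [-0.62, 0.83, 0], -0.27],
    [-1, [-0.62, 0.83, 0], -0.36],
    [-1, [-0.62, 0.83, 0], -0.45],
    [-1, [-0.62, 0.83, 0], -0.54],
    [-1, [-0.62, 0.83, 0], -0.63],
    [-1, [-0.62, 0.83, 0], -0.7]
  ]
}}

```text
time_s: 21.75
tcp_pos: [0.6007, -0.0405, 0.1164]
tcp_rot: [0.379, 0.925, -0.0, -0.003]
wrist_force: [0.8, 0.6, -1.3]
gripper_width: 0.67
```

{"fn": "play_rows", "kwargs": {
  "targets": [
    [-1, [0, 0, 0], -0.09],
    [-1, [0, 0, 0], -0.18],
    [-1, [0, 0, 0], -0.27],
    [-1, [0, 0, 0], -0.36],
    [-1, [0, 0, 0], -0.45],
    [-1, [0, 0, 0], -0.5],
    [-1, [0, 0, 0], -0.5],
    [-1, [0, 0, 0], -0.5]
  ]
}}

```text
time_s: 22.55
tcp_pos: [0.6018, -0.0417, 0.1168]
tcp_rot: [-0.0, 1.0, 0.001, -0.001]
wrist_force: [0.3, -0.5, -1.0]
gripper_width: 0.675
```

Run:
```python
from h import *
np.set_printoptions(precision=4,suppress=True)
a,o=snap('scene','s10');b,_=snap('side','s11');print(o['time_s'],o['tcp_pos'],o['joint_positions'],R.from_quat(o['tcp_rot']).as_matrix())
cv2.imwrite('pics/c8.png',np.hstack([cv2.resize(a['img'][150:310,300:480],(400,356),interpolation=3),cv2.resize(b['img'][170:330,290:470],(400,356),interpolation=3)])[...,::-1])
```

```text
22.55 [ 0.6018 -0.0417  0.1168] [-0.2543  0.6337  1.5782  0.0004  0.9327 -1.8255] [[-1.     -0.0002 -0.0029]
 [-0.0002  1.      0.0011]
 [ 0.0029  0.0011 -1.    ]]
```

{"fn": "play_rows", "kwargs": {
  "targets": [
    [-1, [-0.015, -0.03, 0.3], 0],
    [-1, [-0.015, -0.03, 0.55], 0],
    [-1, [-0.015, -0.03, 0.62], 0],
    [-1, [-0.015, -0.03, 0.65], 0],
    [-1, [-0.015, -0.03, 0.65], 0]
  ]
}}

```text
time_s: 23.15
tcp_pos: [0.6052, -0.0467, 0.0528]
tcp_rot: [0.0, 1.0, -0.0, 0.0]
wrist_force: [-0.4, -0.2, -1.1]
gripper_width: 0.669
```

{"fn": "play_rows", "kwargs": {
  "targets": [
    [-1, [0, 0, 0.08], 0],
    [-1, [0, 0, 0.16], 0],
    [-1, [0, 0, 0.22], 0],
    [-1, [0, 0, 0.23], 0],
    [-1, [0, 0, 0.23], 0]
  ]
}}

```text
time_s: 23.65
tcp_pos: [0.6047, -0.0467, 0.0292]
tcp_rot: [0.0, 1.0, 0.0, -0.0]
wrist_force: [-0.5, -0.8, -0.8]
gripper_width: 0.669
```

{"fn": "play_rows", "kwargs": {
  "targets": [
    [-1, [0, 0, 0.01], 0],
    [-1, [0, 0, 0.02], 0],
    [-1, [0, 0, 0.02], 0]
  ]
}}

```text
time_s: 23.95
tcp_pos: [0.605, -0.0468, 0.0276]
tcp_rot: [0.0, 1.0, -0.0, 0.0]
wrist_force: [-0.5, 0.8, -0.9]
gripper_width: 0.673
```

{"fn": "play_rows", "kwargs": {
  "targets": [
    [-1, [0, 0, 0.01], 0],
    [-1, [0, 0, 0.02], 0],
    [-1, [0, 0, 0.02], 0]
  ]
}}

```text
time_s: 24.25
tcp_pos: [0.6051, -0.0468, 0.0259]
tcp_rot: [-0.0, 1.0, -0.0, 0.0]
wrist_force: [0.1, -0.6, 0.8]
gripper_width: 0.671
```

{"fn": "play_rows", "kwargs": {
  "targets": [
    [0.6, [0, 0, 0], 0],
    [0.8, [0, 0, 0], 0],
    [1, [0, 0, 0], 0],
    [1, [0, 0, 0], 0],
    [1, [0, 0, 0], 0]
  ]
}}

```text
time_s: 24.75
tcp_pos: [0.6049, -0.0467, 0.0255]
tcp_rot: [0.0, 1.0, 0.0, -0.0]
wrist_force: [0.2, 0.1, 0.2]
gripper_width: 0.974
```

{"fn": "play_rows", "kwargs": {
  "targets": [
    [1, [0, 0, -0.2], 0],
    [1, [0, 0, -0.6], 0],
    [1, [0, 0, -1], 0],
    [1, [0, 0, -1], 0],
    [1, [0, 0, -1], 0]
  ]
}}

```text
time_s: 25.25
tcp_pos: [0.6055, -0.0469, 0.1267]
tcp_rot: [-0.0, 1.0, -0.0, 0.001]
wrist_force: [-0.5, -0.2, 0.3]
gripper_width: 0.997
```

{"fn": "play_rows", "kwargs": {
  "targets": [
    [1, [0.45, 0.2, -0.3], 0.08],
    [1, [0.9, 0.4, -0.6], 0.17],
    [1, [0.9, 0.4, -0.6], 0.17],
    [1, [0.9, 0.4, -0.6], 0.17],
    [1, [0.9, 0.4, -0.6], 0.17]
  ]
}}

```text
time_s: 25.75
tcp_pos: [0.5158, -0.0071, 0.1849]
tcp_rot: [0.133, 0.991, -0.0, 0.0]
wrist_force: [0.1, 0.3, 0.3]
gripper_width: 1.002
```

Run:
```python
from h import *
np.set_printoptions(precision=4,suppress=True)
d,o=snap('wrist','w8');np.savez('pics/w8.npz',**d,tp=o['tcp_pos'],tr=o['tcp_rot']);a,_=snap('scene','s12');b,_=snap('side','s13')
print(o['time_s'],o['tcp_pos'],R.from_quat(o['tcp_rot']).as_matrix(),o['joint_positions'])
e0=proj(d,(.359,.05,.008),o);e1=proj(d,(.455,.024,.008),o);print(e0,e1)
h=cv2.cvtColor(d['img'],cv2.COLOR_RGB2HSV);m=cv2.inRange(h,np.array([8,140,90]),np.array([30,255,255]));k=np.zeros_like(m);cv2.line(k,tuple(map(int,e0)),tuple(map(int,e1)),255,50);m&=k
c=max(cv2.findContours(m,0,2)[0],key=cv2.contourArea);r=cv2.minAreaRect(c);q=np.array([onz(d,p,.008,o) for p in cv2.boxPoints(r)]);print(r,q,q.mean(0))
cv2.imwrite('pics/c9.png',np.vstack([np.hstack([cv2.resize(d['img'],(480,300)),cv2.resize(a['img'][130:300,300:480],(318,300),interpolation=3)]),cv2.resize(b['img'][120:320,200:465],(798,300),interpolation=3)])[...,::-1])
```

```text
25.75 [ 0.5158 -0.0071  0.1849] [[-0.9648  0.263   0.0006]
 [ 0.263   0.9648 -0.0003]
 [-0.0007 -0.0001 -1.    ]] [-0.2305  0.4338  1.7448 -0.0002  0.9623 -1.5351]
[331.4172  -8.7124] [330.4118 109.0149]
((331.4683532714844, 64.39947509765625), (25.013193130493164, 129.2320556640625), 0.9548412561416626) [[0.4697 0.0076 0.008 ]
 [0.3626 0.0387 0.008 ]
 [0.3687 0.0598 0.008 ]
 [0.4765 0.0309 0.008 ]] [0.4194 0.0343 0.008 ]
```

View pics/c9.png

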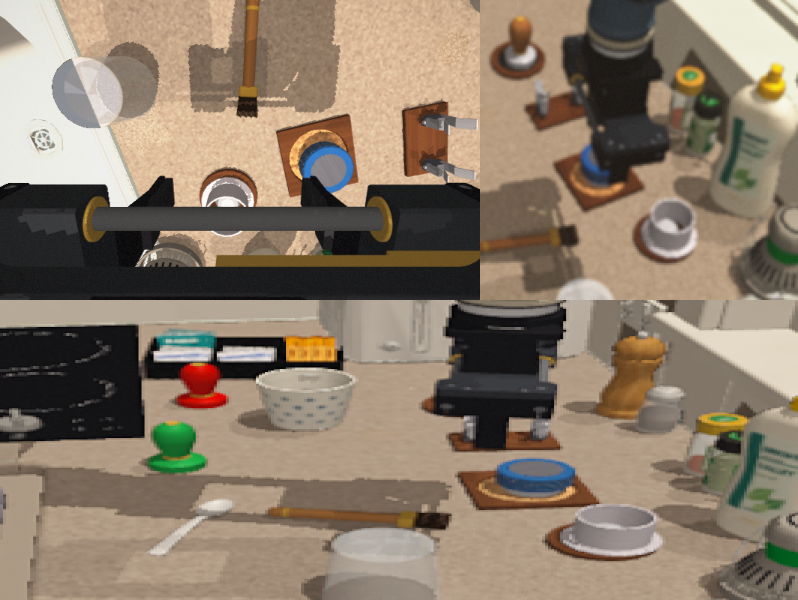

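Run:
```python
from h import *
import json
np.set_printoptions(precision=4,suppress=True)
z=np.load('pics/w8.npz');w8=dict(z);o8=dict(tcp_pos=z['tp'],tcp_rot=z['tr']);w1=dict(np.load('pics/w1.npz'));o1=json.load(open('pics/w1.json'))
def ends(d,o,lo,hi,line,wd,v):
    h=cv2.cvtColor(d['img'],cv2.COLOR_RGB2HSV);m=cv2.inRange(h,np.array(lo),np.array(hi));k=np.zeros_like(m);p=[tuple(map(int,proj(d,q,o))) for q in line];cv2.line(k,p[0],p[1],255,wd);m&=k
    c=max(cv2.findContours(m,0,2)[0],key=cv2.contourArea).reshape(-1,2);P=np.array([onz(d,q,.008,o)[:2] for q in c]);t=P@v;n=P@np.array([-v[1],v[0]])
    return t.min(),t.max(),(n.min()+n.max())/2,np.median(n)
v=np.array([.963,-.269])
L=[(.345,.054,.008),(.52,.005,.008)]
for n,d,o in(('w1',w1,o1),('w8',w8,o8)):
    print(n,'handle',ends(d,o,(8,140,90),(30,255,255),L,40,v),'bristle',ends(d,o,(0,0,0),(180,255,75),[(.455,.024,.008),(.505,.01,.008)],40,v))
nn=np.array([.269,.963]);
print('mid guess t,n',np.array([.415,.0344])@v,np.array([.415,.0344])@nn)
m=cv2.inRange(cv2.cvtColor(w8['img'],cv2.COLOR_RGB2HSV),np.array([8,140,60]),np.array([30,255,255]))
for r in range(5,130,15):
    q=np.where(m[r,300:365])[0]
    if len(q):a=onz(w8,(300+q.mean(),r),.008,o8);print(r,q.min()+300,q.max()+300,a,a[:2]@v,a[:2]@nn)
```

```text
w1 handle (np.float64(0.33254658046486874), np.float64(0.45073792737072893), np.float64(0.1444014503514326), np.float64(0.14609711040057913)) bristle (np.float64(0.45000655990835053), np.float64(0.4760888755569106), np.float64(0.14460781197170525), np.float64(0.14383095849214486))
w8 handle (np.float64(0.3389841589915407), np.float64(0.45044151938100524), np.float64(0.14580692371717272), np.float64(0.15274076304705136)) bristle (np.float64(0.44954708388947134), np.float64(0.47573587503541437), np.float64(0.14473174715907297), np.float64(0.14362029769399684))
mid guess t,n 0.39039139999999994 0.1447622
5 329 344 [0.3705 0.0516 0.008 ] 0.3429527732528389 0.14938912869296428
20 328 343 [0.3819 0.0478 0.008 ] 0.35491842293882053 0.14875704438417428
35 327 342 [0.3935 0.0439 0.008 ] 0.36714990642690737 0.1481109174300231
50 327 341 [0.4055 0.0403 0.008 ] 0.37965377408802947 0.14790585334730888
65 326 341 [0.4178 0.0367 0.008 ] 0.3924417338923093 0.14769613013860883
80 325 340 [0.4302 0.0325 0.008 ] 0.4055260533097276 0.14701553842742174
95 325 339 [0.443  0.0287 0.008 ] 0.4189120670138404 0.14679059009232395
110 324 338 [0.456  0.0243 0.008 ] 0.432615490554672 0.14608333875750268
125 318 342 [0.4693 0.0198 0.008 ] 0.4466450942563788 0.14535925284455692
```

{"fn": "play_rows", "kwargs": {
  "targets": [
    [1, [0.5, 0.08, 0], 0.02],
    [1, [0.95, 0.15, 0], 0.02],
    [1, [1, 0.15, 0.2], 0.02],
    [1, [1, 0.15, 0.5], 0.02],
    [1, [1, 0.15, 0.8], 0.02],
    [1, [1, 0.15, 0.8], 0.02],
    [1, [1, 0.15, 0.8], 0.02]
  ]
}}

```text
time_s: 26.6
tcp_pos: [0.4228, 0.0339, 0.105]
tcp_rot: [0.149, 0.989, 0.0, -0.001]
wrist_force: [0.8, -0.6, 0.3]
gripper_width: 1.002
```

{"fn": "play_rows", "kwargs": {
  "squeeze": 40,
  "targets": [
    [1, [0.07, 0, 0.3], 0],
    [1, [0.07, 0, 0.6], 0],
    [1, [0.07, 0, 0.85], 0],
    [1, [0.07, 0, 0.93], 0],
    [1, [0.07, 0, 0.97], 0],
    [1, [0.07, 0, 0.98], 0],
    [1, [0.07, 0, 0.98], 0]
  ]
}}

```text
time_s: 27.3
tcp_pos: [0.4166, 0.036, 0.0084]
tcp_rot: [0.149, 0.989, -0.0, 0.001]
wrist_force: [1.1, -0.4, -0.2]
gripper_width: 1.002
```

{"fn": "play_rows", "kwargs": {
  "targets": [
    [1, [0, 0, 0.02], 0],
    [1, [0, 0, 0.04], 0],
    [1, [0, 0, 0.045], 0],
    [1, [0, 0, 0.045], 0]
  ]
}}

```text
time_s: 27.7
tcp_pos: [0.4158, 0.0362, 0.0031]
tcp_rot: [0.149, 0.989, 0.0, 0.0]
wrist_force: [-0.4, -0.0, 0.3]
gripper_width: 0.999
```

{"fn": "play_rows", "kwargs": {
  "targets": [
    [0, [0, 0, 0], 0],
    [0, [0, 0, 0], 0],
    [-0.5, [0, 0, 0], 0],
    [-1, [0, 0, 0], 0],
    [-1, [0, 0, 0], 0],
    [-1, [0, 0, 0], 0],
    [-1, [0, 0, 0], 0],
    [-1, [0, 0, 0], 0]
  ]
}}

```text
time_s: 28.5
tcp_pos: [0.4158, 0.0362, 0.0031]
tcp_rot: [0.149, 0.989, -0.0, 0.0]
wrist_force: [-0.1, -0.5, 0.6]
gripper_width: 0.358
```

{"fn": "play_rows", "kwargs": {
  "targets": [
    [-1, [0, 0, 0], 0],
    [-1, [0, 0, 0], 0],
    [-1, [0, 0, 0], 0],
    [-1, [0, 0, -0.2], 0],
    [-1, [0, 0, -0.5], 0],
    [-1, [0, 0, -1], 0],
    [-1, [0, 0, -1], 0],
    [-1, [0, 0, -1], 0]
  ]
}}

```text
time_s: 29.3
tcp_pos: [0.4165, 0.0361, 0.1041]
tcp_rot: [0.149, 0.989, -0.0, 0.002]
wrist_force: [0.7, 0.4, -0.9]
gripper_width: 0.156
```

Run:
```python
from h import *
np.set_printoptions(precision=4,suppress=True)
a,o=snap('scene','s14');d,o=snap('wrist','w9');b,_=snap('side','s15');print(o['time_s'],o['tcp_pos'],o['gripper_width']*87,o['wrist_force'],R.from_quat(o['tcp_rot']).as_matrix())
np.savez('pics/w9.npz',**d,tp=o['tcp_pos'],tr=o['tcp_rot']);np.savez('pics/s14.npz',**a)
# held brush: mask orange in scene/side below gripper; expected ends
M=R.from_quat(o['tcp_rot']).as_matrix();c=np.array(o['tcp_pos'])+.005*M[:,2]*-1
for n,im in(('scene',a),('side',b)):
    pe,pt=proj(im,c+.058*M[:,0]),proj(im,c-.084*M[:,0]);print(n,'expected end/tip',pe,pt)
    k=np.zeros(im['img'].shape[:2],np.uint8);cv2.line(k,tuple(map(int,pe+(pe-pt)*.3)),tuple(map(int,pt+(pt-pe)*.3)),255,24)
    h=cv2.cvtColor(im['img'],cv2.COLOR_RGB2HSV);m=cv2.inRange(h,np.array([8,130,70]),np.array([30,255,255]))&k
    q=cv2.findNonZero(m).reshape(-1,2).astype(float);u=(pt-pe)/np.linalg.norm(pt-pe);t=(q-pe)@u;nn=(q-pe)@np.array([-u[1],u[0]])
    for lo in range(int(t.min()),int(t.max()),6):
        s=(t>=lo)&(t<lo+6)
        if s.sum():print(lo,s.sum(),nn[s].mean().round(1),end=' | ')
    print(t.min(),t.max(),np.linalg.norm(pt-pe))
```

```text
29.35 [0.4155 0.0362 0.1031] 14.103611755004527 [ 0.1223  0.0876 -1.4557] [[-0.9558  0.294   0.0003]
 [ 0.294   0.9558 -0.0001]
 [-0.0003  0.     -1.    ]]
scene expected end/tip [294.7606 244.1215] [356.5656 235.8088]
1 29 -0.7 | 7 33 -0.6 | 13 16 -6.2 | 43 5 -9.8 | 49 22 -8.5 | 55 46 -8.6 | 61 92 1.8 | 67 62 6.1 | 73 47 6.1 | 79 49 4.2 | 85 76 0.7 | 91 16 -0.2 | 1.2445612826839114 92.89875512697836 62.36150037733236
side expected end/tip [286.7206 225.8014] [349.5587 231.8076]
-30 8 1.2 | 0 24 -0.2 | 6 35 -0.1 | 12 31 -0.1 | 18 10 -0.1 | 30 34 -0.3 | 36 36 -0.2 | 42 44 -0.1 | 48 44 -0.5 | 54 2 -1.9 | 60 5 -12.6 | 66 49 4.9 | 72 64 6.2 | 78 5 10.9 | -30.65747008263876 79.75098835871918 63.12446145024827
```

Run:
```python
from h import *
import json
np.set_printoptions(precision=4,suppress=True)
def L(n):
    z=dict(np.load(f'pics/{n}.npz'));return z,dict(tcp_pos=z['tp'],tcp_rot=z['tr'])
V=[('w1',dict(np.load('pics/w1.npz')),json.load(open('pics/w1.json'))),('w3',dict(np.load('pics/w3.npz')),json.load(open('pics/w3.json'))),('w6',*L('w6')),('w9',*L('w9'))]
ims=[]
for n,d,o in V:
    k=np.zeros(d['img'].shape[:2],np.uint8);q=np.array([proj(d,(.593+a,.2377+b,.01),o) for a,b in((-.065,-.04),(.065,-.04),(.065,.04),(-.065,.04))])
    cv2.fillConvexPoly(k,q.astype(int),255)
    h=cv2.cvtColor(d['img'],cv2.COLOR_RGB2HSV);m=cv2.inRange(h,np.array([0,95,30]),np.array([14,255,180]))&k
    hull=cv2.convexHull(max(cv2.findContours(m,0,2)[0],key=cv2.contourArea)).reshape(-1,2)
    W=np.array([onz(d,p,.01,o)[:2] for p in hull]).astype(np.float32);r=cv2.minAreaRect(W);print(n,cam(d,o)[0],r)
    x,y,w,hh=cv2.boundingRect(q.astype(int));y=max(y,0);ims.append(cv2.resize(d['img'][y:y+hh,x:x+w],(390,290),interpolation=3))
cv2.imwrite('pics/c10.png',np.vstack([np.hstack(ims[:2]),np.hstack(ims[2:])])[...,::-1])
```

```text
w1 [0.4967 0.2159 0.4258] ((0.5926454067230225, 0.2373926341533661), (0.05580676347017288, 0.09604153037071228), 86.79521179199219)
w3 [0.42   0.2859 0.3667] ((0.5914932489395142, 0.237998828291893), (0.05586347356438637, 0.09665153175592422), 86.634765625)
w6 [0.5239 0.2246 0.3078] ((0.5923358201980591, 0.23752650618553162), (0.055715348571538925, 0.09522581845521927), 86.82808685302734)
w9 [0.3429 0.0593 0.2666] ((0.5926822423934937, 0.21109440922737122), (0.013385648839175701, 0.04955185204744339), 83.99312591552734)
```

{"fn": "play_rows", "kwargs": {
  "targets": [
    [-1, [-0.18, 0.4, -0.2], 0],
    [-1, [-0.37, 0.81, -0.2], 0],
    [-1, [-0.37, 0.81, -0.2], 0],
    [-1, [-0.37, 0.81, -0.2], 0]
  ]
}}

```text
time_s: 29.85
tcp_pos: [0.4739, 0.1033, 0.1213]
tcp_rot: [0.148, 0.989, -0.0, -0.002]
wrist_force: [0.1, -0.6, -0.7]
gripper_width: 0.16
```

{"fn": "play_rows", "kwargs": {
  "targets": [
    [-1, [-0.18, 0.4, 0], 0],
    [-1, [-0.37, 0.82, 0], 0],
    [-1, [-0.37, 0.82, 0], 0],
    [-1, [-0.37, 0.82, 0], 0]
  ]
}}

```text
time_s: 30.25
tcp_pos: [0.5326, 0.1696, 0.1213]
tcp_rot: [0.148, 0.989, -0.001, -0.002]
wrist_force: [-1.8, 0.4, -0.5]
gripper_width: 0.157
```

{"fn": "play_rows", "kwargs": {
  "targets": [
    [-1, [-0.18, 0.4, 0], -0.08],
    [-1, [-0.36, 0.82, 0], -0.155],
    [-1, [-0.36, 0.82, 0], -0.155],
    [-1, [-0.36, 0.82, 0], -0.155],
    [-1, [-0.36, 0.82, 0], -0.155]
  ]
}}

```text
time_s: 30.75
tcp_pos: [0.5904, 0.2361, 0.1219]
tcp_rot: [0.028, 1.0, -0.001, -0.002]
wrist_force: [-0.7, -0.5, -0.6]
gripper_width: 0.156
```

Run:
```python
from h import *
np.set_printoptions(precision=4,suppress=True)
o=monitor.get_obs();M=R.from_quat(o['tcp_rot']).as_matrix();print(o['tcp_pos'],np.degrees(np.arctan2(-M[1,0],-M[0,0])),M,o['gripper_width'],o['joint_positions'])
print('tool shift for target',M.T@(np.array([.5925,.2376,.085])-o['tcp_pos']))
```

```text
[0.5904 0.2361 0.1219] -3.2535746581656078 [[-0.9984  0.0567 -0.0049]
 [ 0.0568  0.9984 -0.0014]
 [ 0.0048 -0.0017 -1.    ]] 0.15603600407638762 [ 0.2051  0.664   1.4862 -0.0005  0.9964 -1.3087]
tool shift for target [-0.0022  0.0017  0.0369]
```

{"fn": "play_rows", "kwargs": {
  "targets": [
    [-1, [-0.01, 0.01, 0.15], 0],
    [-1, [-0.01, 0.01, 0.3], 0],
    [-1, [-0.01, 0.01, 0.35], 0],
    [-1, [-0.01, 0.01, 0.35], 0],
    [-1, [-0.01, 0.01, 0.35], 0]
  ]
}}

```text
time_s: 31.25
tcp_pos: [0.5939, 0.2388, 0.0876]
tcp_rot: [0.028, 1.0, -0.0, -0.0]
wrist_force: [-0.6, -0.8, -0.3]
gripper_width: 0.16
```

Run:
```python
from h import *
a,_=snap('scene','s16');b,o=snap('side','s17');d,_=snap('wrist','w10');print(o['tcp_pos'],o['wrist_force'])
cv2.imwrite('pics/c11.png',np.hstack([cv2.resize(a['img'][145:235,300:400],(400,360),interpolation=3),cv2.resize(b['img'][165:255,320:420],(400,360),interpolation=3)])[...,::-1])
```

```text
[0.59422993 0.23893827 0.08814284] [-0.14906127  0.07464374 -0.7587628 ]
```

View pics/c11.png

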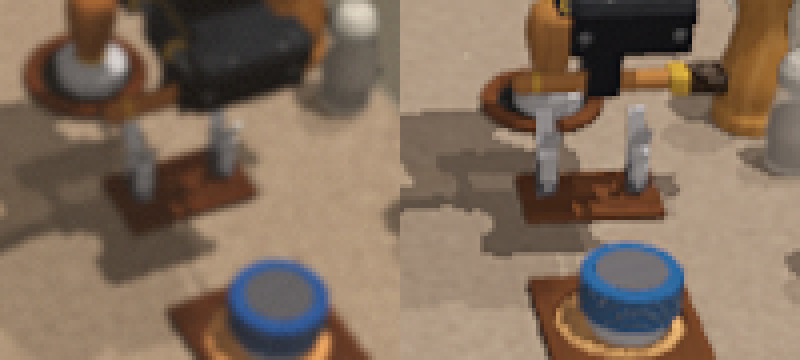

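{"fn": "play_rows", "kwargs": {
  "targets": [
    [-1, [0.01, -0.01, 0.1], 0],
    [-1, [0.01, -0.01, 0.2], 0],
    [-1, [0.01, -0.01, 0.27], 0],
    [-1, [0.01, -0.01, 0.3], 0],
    [-1, [0.01, -0.01, 0.3], 0]
  ]
}}

```text
time_s: 31.9
tcp_pos: [0.5924, 0.2379, 0.057]
tcp_rot: [0.028, 1.0, -0.0, -0.001]
wrist_force: [0.4, 0.4, -0.4]
gripper_width: 0.161
```

{"fn": "play_rows", "kwargs": {
  "targets": [
    [-1, [0, 0, 0.03], 0],
    [-1, [0, 0, 0.06], 0],
    [-1, [0, 0, 0.09], 0],
    [-1, [0, 0, 0.12], 0],
    [-1, [0, 0, 0.12], 0]
  ]
}}

```text
time_s: 32.4
tcp_pos: [0.5933, 0.2376, 0.0464]
tcp_rot: [0.027, 1.0, -0.0, 0.0]
wrist_force: [-0.0, -1.9, 1.8]
gripper_width: 0.157
```

{"fn": "play_rows", "kwargs": {
  "targets": [
    [-1, [0, 0, 0.03], 0],
    [-1, [0, 0, 0.06], 0],
    [-1, [0, 0, 0.08], 0],
    [-1, [0, 0, 0.08], 0]
  ]
}}

```text
time_s: 32.8
tcp_pos: [0.5937, 0.2378, 0.0382]
tcp_rot: [0.027, 1.0, -0.0, 0.001]
wrist_force: [1.5, -0.6, 0.6]
gripper_width: 0.162
```

{"fn": "play_rows", "kwargs": {
  "targets": [
    [-1, [0, 0, 0.02], 0],
    [-1, [0, 0, 0.03], 0],
    [-1, [0, 0, 0.03], 0]
  ]
}}

```text
time_s: 33.1
tcp_pos: [0.5926, 0.238, 0.0351]
tcp_rot: [0.027, 1.0, -0.0, -0.0]
wrist_force: [-0.6, -2.4, 3.5]
gripper_width: 0.158
```

{"fn": "play_rows", "kwargs": {
  "targets": [
    [-1, [0, 0, 0.01], 0],
    [-1, [0, 0, 0.02], 0],
    [-1, [0, 0, 0.02], 0]
  ]
}}

```text
time_s: 33.4
tcp_pos: [0.5927, 0.2379, 0.0349]
tcp_rot: [0.027, 1.0, -0.0, -0.0]
wrist_force: [-3.6, -2.5, 12.6]
gripper_width: 0.157
```

{"fn": "play_rows", "kwargs": {
  "targets": [
    [-1, [0, 0, 0.01], 0],
    [-1, [0, 0, 0.015], 0],
    [-1, [0, 0, 0.015], 0]
  ]
}}

```text
time_s: 33.7
tcp_pos: [0.5927, 0.2379, 0.0348]
tcp_rot: [0.027, 1.0, -0.0, -0.0]
wrist_force: [-6.6, -3.2, 20.5]
gripper_width: 0.16
```

{"fn": "play_rows", "kwargs": {
  "targets": [
    [-1, [0, 0, -0.03], 0],
    [-0.5, [0, 0, -0.03], 0],
    [0, [0, 0, -0.03], 0],
    [0, [0, 0, -0.03], 0],
    [0, [0, 0, -0.03], 0],
    [0, [0, 0, -0.03], 0]
  ]
}}

```text
time_s: 34.3
tcp_pos: [0.5928, 0.2381, 0.0341]
tcp_rot: [0.028, 1.0, 0.0, -0.0]
wrist_force: [0.8, -0.4, 0.4]
gripper_width: 0.476
```

{"fn": "play_rows", "kwargs": {
  "targets": [
    [0, [0, 0, -0.2], 0],
    [0, [0, 0, -0.5], 0],
    [0, [0, 0, -1], 0],
    [0, [0, 0, -1], 0],
    [0, [0, 0, -1], 0]
  ]
}}

```text
time_s: 34.8
tcp_pos: [0.5938, 0.2383, 0.1361]
tcp_rot: [0.027, 1.0, 0.0, 0.002]
wrist_force: [-0.9, 0.0, -0.9]
gripper_width: 0.501
```

{"fn": "play_rows", "kwargs": {
  "targets": [
    [0, [0.4, -0.3, -0.5], 0],
    [0, [0.9, -0.9, -0.9], 0],
    [0, [0.9, -0.9, -0.9], 0],
    [0, [0.9, -0.9, -0.9], 0],
    [0, [0.9, -0.9, -0.9], 0]
  ]
}}

```text
time_s: 35.3
tcp_pos: [0.4972, 0.1525, 0.2243]
tcp_rot: [0.028, 1.0, 0.0, -0.0]
wrist_force: [0.3, -0.1, -0.2]
gripper_width: 0.501
```

Run:
```python
from h import *
np.set_printoptions(precision=4,suppress=True)
a,o=snap('scene','f1');b,_=snap('side','f2');print(o['time_s'],o['tcp_pos'],o['gripper_width'])
v=np.array([.9984,-.0567])
c=np.array([.5925,.2376,.04])
for n,d in(('scene',a),('side',b)):
    p=[proj(d,c+np.r_[v*t,0]) for t in(-.075,.1)];k=np.zeros(d['img'].shape[:2],np.uint8);cv2.line(k,*[tuple(map(int,x)) for x in p],255,16)
    h=cv2.cvtColor(d['img'],cv2.COLOR_RGB2HSV);m=cv2.inRange(h,np.array([8,120,70]),np.array([30,255,255]))&k;q=cv2.findNonZero(m).reshape(-1,2).astype(float)
    u=(p[1]-p[0]);Ln=np.linalg.norm(u);u/=Ln;t=(q-p[0])@u/Ln*.175-.075;nn=(q-p[0])@np.array([-u[1],u[0]]);print(n,'orange t range',t.min(),t.max(),'perp px (near end, far end)',nn[t<-.02].mean(),nn[t>.02].mean(),'mm/px',175/Ln)
s0=dict(np.load('pics/scene0.npz'))
for n,x,y,w in(('mug',235,150,58),('glass',335,285,50)):  # residual displacement vs start
    t=s0['img'][y:y+w,x:x+w];r=cv2.matchTemplate(a['img'][y-12:y+w+12,x-12:x+w+12],t,cv2.TM_CCOEFF_NORMED);_,mx,_,l=cv2.minMaxLoc(r);print(n,mx,np.array(l)-12)
for n,d in(('scene',a),('side',b)):
    h=cv2.cvtColor(d['img'],cv2.COLOR_RGB2HSV);m=cv2.inRange(h,np.array([100,110,40]),np.array([130,255,255]));k=np.zeros_like(m);cv2.circle(k,tuple(map(int,proj(d,(.58,.092,.03)))),26,255,-1);m&=k
    e=cv2.fitEllipse(cv2.convexHull(cv2.findNonZero(m)));print('lev',onz(d,e[0],.03),e)
```

```text
35.3 [0.4972 0.1525 0.2243] 0.5007815818913333
scene orange t range -0.05625201990856764 0.06818018805604616 perp px (near end, far end) 0.23507327457700858 -0.2148448008710125 mm/px 2.8930420380429833
side orange t range -0.05668040608942998 0.11774973175792676 perp px (near end, far end) -0.933231713936302 -2.5874675690365208 mm/px 2.732299781057075
mug 0.8517469763755798 [0 0]
glass 0.9784829020500183 [0 0]
lev [0.587  0.0978 0.03  ] ((369.1865539550781, 219.60194396972656), (18.384305953979492, 23.754756927490234), 98.20217895507812)
lev [0.5851 0.0932 0.03  ] ((377.4012756347656, 236.55213928222656), (22.39034652709961, 26.5887451171875), 97.0805435180664)
```

Run:
```python
from h import *
np.set_printoptions(precision=4,suppress=True)
a,_=snap('scene','f3');b,o=snap('side','f4')
v=np.array([.9984,-.0567]);c=np.array([.5925,.2376,.04])
for t0 in(-.048,-.015,0,.015,.045):
    rs=[]
    for d in(a,b):
        P=proj(d,c+np.r_[v*t0,0]);x=int(round(P[0]));h=cv2.cvtColor(d['img'],cv2.COLOR_RGB2HSV);m=cv2.inRange(h,np.array([5,120,60]),np.array([30,255,255]))
        y=[r for r in range(int(P[1])-7,int(P[1])+8) if m[r,x]];rs.append((round(np.mean(y)-P[1],1) if y else None,len(y)))
    print(t0,rs)
```

```text
-0.048 [(np.float64(1.4), 10), (np.float64(-0.3), 9)]
-0.015 [(np.float64(1.8), 10), (np.float64(-1.4), 10)]
0 [(np.float64(2.4), 10), (np.float64(0.1), 8)]
0.015 [(np.float64(1.9), 10), (np.float64(1.4), 7)]
0.045 [(np.float64(-1.5), 6), (np.float64(-1.0), 5)]
```

```bash
python3 -c "
from cell import job
print(job.close_job())"
```

```text
the job is handed in; nothing more can be done
None
```

The job is handed in at about 35 s of the 122 s allowed, with all four tools put away in the order asked: tamper, leveller, funnel, brush.

**Tamper, leveller and funnel:** each was lowered until the wrist force showed contact at the height of its seat, then released. The pictures afterwards showed all three upright in their docks.

**Brush:** it was pressed into the clips until a hard stop at 20 N. The finger height there matched the handle at its home level. A final measurement put its near end within about 2 mm of where it should be, and its height within 1–2 pixels.

**Mug and glass:** image matching showed no shift in either. The mug's match score was lower (0.85, against 0.98 for the glass).

**Checks that disagreed:**
- The last leveller centre came out 7–9 mm off the well centre. I put this down to viewing angle, because the arm's own reading at release was about 3 mm off, and the well allows 14 mm.
- One side-view brush reading was spoilt by the pepper mill behind it, so I re-measured closer in and it agreed.
- I had used all the picture views by then, so the final state was checked by measurements only.

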